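# Fetch the ruby paint from behind its neighbours

## Task

The ruby-red paint stands at the back of the wooden paint stand, hemmed in by the copper and the pearl bottles in front of it. Clear those two off to the pale pink foam pad nearby, let go of them there, then stand the red bottle in the middle of the round cork coaster, and only after that put the copper and the pearl bottles back on the stand, each on the very ring it came from. Keep every bottle upright and leave the two lustre pots and the glass jar where they are.

Things in the scene. Friction and masses are not known exactly. Their poses are not given: they have to be found in the camera images.
- ruby_centre (a point): the wanted bottle: ruby red with a black cap; bottle of edible paint, 35 mm across (straight-sided body 34.4 mm across, grasp it there), 63 mm tall with its cap; this point lies on its axis, half-way up, 31.5 mm above its foot; z is up along the axis. It starts on the middle ring of the stand, set back between the other two
- copper_centre (a point): copper (orange-brown) bottle with a black cap; bottle of edible paint, 35 mm across (straight-sided body 34.4 mm across, grasp it there), 63 mm tall with its cap; this point lies on its axis, half-way up, 31.5 mm above its foot; z is up along the axis. It starts on the stand's left or right ring
- pearl_centre (a point): pearl (greyish white) bottle with a white cap; bottle of edible paint, 35 mm across (straight-sided body 34.4 mm across, grasp it there), 63 mm tall with its cap; this point lies on its axis, half-way up, 31.5 mm above its foot; z is up along the axis. It starts on the stand's other front ring
- stand: fixed plywood stand 104 (x) by 164 (y) by 8 mm; origin centre of underside, x to its back, y to its left, z up. Dark 43 mm rings on top at (5, 0), (-9, 44), (-9, -44) mm; bottles start within 3 mm of ring centres. Stop behind the middle ring: front face x = 25, y -27 to 27, top z = 45. Bottles are 11 mm apart: grasp the front ones along its x, the middle one along y once both are gone
- pad: fixed pale pink foam pad (the one within reach, left or right of the stand, not the one in the far right corner), the place to set the two bottles aside: 75 (x) by 110 (y) mm, firm top 14 mm above its origin, which is the centre of its underside; z up
- coaster: fixed round cork coaster, 76 mm across with a thin dark ring near its rim, top 6 mm above its origin, which is the centre of its underside; z up
- sky_pot_centre (a point): bystander: lustre pot with a sky-blue band and a black lid, 38 mm across and 31 mm tall, loose; point at its centre, half-way up
- rose_pot_centre (a point): bystander: lustre pot with a rose-pink band and a white lid, 38 mm across and 31 mm tall, loose; point at its centre, half-way up
- jar_centre (a point): bystander: clear glass jar, 62 mm across and 90 mm tall, loose; point at its centre, half-way up
Mind the look-alikes: they are no part of the job. There is more than one size of the coaster; the one meant has the size given above. Leave any green look-alike of the part that bears copper_centre alone.

How it is judged:
By the outcome, as a careful person would: the job done as asked, in the order asked, and still so for the second after the job is handed in, with the robot touching nothing.
It also fails if it takes over 120 s, if anything falls off the work surface, if the arm or the gripper's body presses on something with over 40 N, if the wrist force passes 120 N, or if a joint passes its speed limit or range.

## Robot

A 6-joint arm with a two-finger parallel gripper is mounted at the origin on a cart in front of the work surface, level with it; the furniture and walls round the work are solid. World frame = base frame: x ahead of the robot, y to its left, z up, the work surface at z = 0. Lengths are in mm, angles in rad, forces in N, time in s.
With the tool pointing down it reaches from about 350 to 875 mm from the base axis. Payload 4.2 kg.
Tool frame: the origin (TCP) lies between the finger pads; the fingertips stand 14 mm ahead of it and the grasp point (between the pads) lies 5 mm behind it; z points along the fingers, y is the line along which they close (so a half turn about z gives the same grasp; the last joint's range is limited). The gripper opens to 85 mm and grips with 20 to 120 N. Pads are 22 mm wide; open, the fingers measure 114 mm over their backs; the gripper's body (76 mm by 85 mm) begins 54 mm behind the grasp point. The pads swing forward as they close: fully open they stand 13 mm farther back than shut.
Start: joints at [1.607, 0.385, 0.008, 0, -1.194, -0.259], TCP at [138.069, 609.538, 220.312] pointing down, gripper open.
Joint ranges: [-3.14, 3.14], [-1.21, 2.06], [-1.07, 1.41], [-3.16, 2.05], [-2.99, -0.16], [-3.1, 3.1]. Speed limits (rad/s): [2.79, 2.79, 3.14, 3.14, 3.14, 3.14].

## Interface

Orientations are given as a unit quaternion [x, y, z, w].
In Python, from bench import * gives the robot as it stands.
- The arm moves only by the tool carry_out, never from a script. Its argument "motion" is a list of rows, each a list of 7 numbers: the turn, a rotation vector about the tool's x, y, z in rad, then the shift along the tool's x, y, z in mm, then the opening, from -1 (shut) to 1 (fully open), so that 0 is half open. A call has 1 to 5 rows; each row is the pose to reach, as a shift and turn from the pose commanded when the call began, along the tool's axes at that moment; what a row does not reach only later rows make up. A row lasts 1/8 s, in which the tool goes at most 62.5 mm and 10.7 degrees, less where a joint would pass 70% of its speed; a pose out of reach is approached as far as the arm can. A call with a gripper value outside its range is refused whole. The fingers move at their own pace and stop on an object; the grip force is fixed at half the most. Time passes only in rows, so rows that repeat a pose let the fingers close. It gives the time, the measured TCP pose, the force, the opening and the grip force at its end, in the units of the state.
- read_state(): the state, without advancing time (a new reading comes with each control period).
- get_image(name): name is "scene" or "top" or "wrist"; returns a dict with "color" (420x560x3 uint8, blue, green, red), "mtx" (3x3 intrinsics, pixels), "k1" (the pictures are not rectified: a ray, as slopes to the right and down, at radius r is drawn at 1 + k1 r^2 times it, then the intrinsics apply), "position" and "orientation" of the camera in the world. Camera axes: x right, y down, z forward; pixel columns grow to the right and rows downward; lengths in mm; the calibration is good to about 2 mm. A picture is of the moment at which its call begins. There is no depth.
- job_done(): hands the job in; it is judged then, once.
The state is a dict: "clock": time; "joints": joint angles; "joint_vel": joint speeds; "joint_efforts": joint torques, N m; "position": TCP position; "ee_rot": TCP orientation; "contact_force": force on the tool from outside, world axes, zero at the start; "wrist_torque": the same for the moment, N m; "gripper_width": finger opening in mm; "grasp_force": force on a finger pad.
Only numpy, scipy, OpenCV 4.12 (cv2) and the standard library are available. Lean on these libraries where they do the work, as an engineer would, in place of code of your own. Each camera call takes 0.05 s, during which the arm holds its last target. There are 200 camera calls.

## Working session

There is one attempt and no reset: what is moved stays moved. The work goes in short steps, Python scripts to look and compute and a tool call to move; the robot and the scene stay as the last step left them, time stands still between calls to the robot, and variables do not carry over. Pictures are saved under pics/ and viewed, at most 18 in all, crops included, and the job is handed in when it is done.

Besides the shell and the picture viewer there is one more tool, called after ">>>" as name(argument=value, ...) on one line, values as JSON. carry_out: Moves the arm, as the interface text tells. Its arguments: {"type":"object","properties":{"motion":{"type":"array"}},"required":["motion"]}

```bash
mkdir -p pics; ls
python3 - <<'E'
from bench import *
import cv2
s=read_state();print({k:s[k] for k in('clock','position','ee_rot','gripper_width','joints')})
for n in('scene','top'):
    g=get_image(n);cv2.imwrite(f'pics/{n}0.png',g['color']);print(n,g['mtx'],g['k1'],g['position'],g['orientation'])
E
```

```text
pics
{'clock': 0.0, 'position': array([137.9324412 , 608.97648166, 219.22621427]), 'ee_rot': array([ 9.93791611e-01, -1.11252295e-01, -7.60839677e-05,  1.07492116e-03]), 'gripper_width': 85.48084700169706, 'joints': array([ 1.60662174e+00,  3.85556566e-01,  6.63848314e-03, -5.01231239e-04,
       -1.19398251e+00, -2.58606782e-01])}
scene [[519.40415913   0.         289.48080439]
 [  0.         519.40415913 215.55556346]
 [  0.           0.           1.        ]] -0.10543467213687781 [-334.47987893 -586.83854613  544.656273  ] [ 0.73508603 -0.41449847  0.26454744 -0.46674854]
top [[422.53557934   0.         280.19880147]
 [  0.         422.53557934 210.12855541]
 [  0.           0.           1.        ]] -0.012068051952093888 [ 479.00318002  -53.73452595 1033.13090748] [ 0.71158478 -0.69985158  0.03004217 -0.0543354 ]
```

View pics/scene0.png

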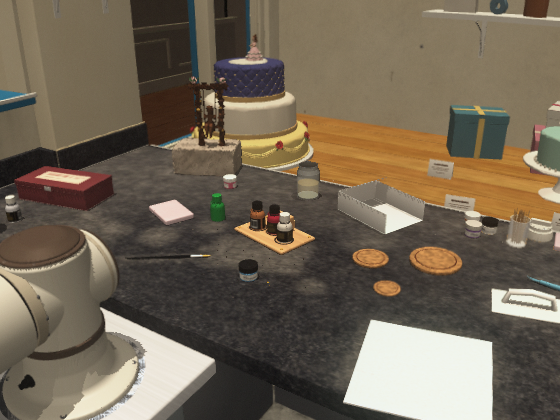

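View pics/top0.png

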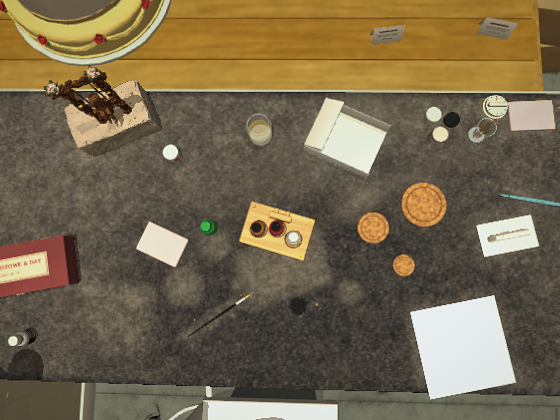

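```bash
cat > h.py <<'E'
from bench import *
import cv2, numpy as np
from scipy.spatial.transform import Rotation as R
def ray(g,uv):
    K=g['mtx'];d=np.array([(uv[0]-K[0,2])/K[0,0],(uv[1]-K[1,2])/K[1,1]]);p=d.copy()
    for _ in range(20): p=d/(1+g['k1']*(p@p))
    return R.from_quat(g['orientation']).apply([*p,1.])
def onz(g,uv,z):
    d=ray(g,uv);o=np.array(g['position']);return (o+d*(z-o[2])/d[2])
def proj(g,P):
    q=R.from_quat(g['orientation']).inv().apply(np.array(P)-g['position']);p=q[:2]/q[2]
    p=p*(1+g['k1']*(p@p));K=g['mtx'];return np.array([K[0,0]*p[0]+K[0,2],K[1,1]*p[1]+K[1,2]])
def blobs(mask,amin=20):
    c,_=cv2.findContours(mask.astype(np.uint8),cv2.RETR_EXTERNAL,cv2.CHAIN_APPROX_NONE)
    return sorted([x for x in c if cv2.contourArea(x)>amin],key=lambda x:-cv2.contourArea(x))
E
python3 - <<'E'
from h import *
g=get_image('top');im=g['color'];hsv=cv2.cvtColor(im,cv2.COLOR_BGR2HSV)
H,S,V=[hsv[...,i].astype(int) for i in range(3)]
np.set_printoptions(precision=1,suppress=True)
def wc(c,z): return np.array([onz(g,p[0],z)[:2] for p in c],np.float32)
m=np.zeros(H.shape,bool);m[190:290,340:460]=True
for c in blobs(m&(S>90)&(V>90)): 
    w=wc(cv2.convexHull(c),6);print('coaster px',c.mean((0,1)),cv2.minEnclosingCircle(w))
m[:]=False;m[200:280,120:320]=True
for c in blobs(m&(S>80)&(V>120)&(H<30),300)[:1]:
    r=cv2.minAreaRect(wc(cv2.convexHull(c),8));print('stand',r,cv2.boxPoints(r))
m[:]=False;m[200:280,120:195]=True
for c in blobs(m&(V>150),300)[:1]:
    r=cv2.minAreaRect(wc(cv2.convexHull(c),14));print('pad',r,cv2.boxPoints(r))
for n,uv,z in(('cop',(258,228),71),('rub',(277,227),71),('pearl',(293,239),71),('green',(208,227),63),('sky',(298,306),31),('rose',(170,153),31),('jar',(259,128),45)): print(n,onz(g,uv,z))
cv2.imwrite('pics/top_crop.png',cv2.resize(im[185:285,130:320],None,fx=4,fy=4,interpolation=cv2.INTER_CUBIC))
E
```

```text
coaster px [423.3 205.7] ((621.6170043945312, -365.09625244140625), 55.732177734375)
coaster px [372.6 227.4] ((563.5742797851562, -242.0320587158203), 38.78322982788086)
coaster px [403.5 265.1] ((474.29986572265625, -314.3749084472656), 26.97010040283203)
stand ((552.7343139648438, -9.556732177734375), (165.35072326660156, 105.51487731933594), 74.27054595947266) [[ 479.5  -74.8]
 [ 581.1 -103.4]
 [ 625.9   55.7]
 [ 524.4   84.3]]
pad ((514.296142578125, 269.58477783203125), (109.7470474243164, 74.60425567626953), 66.2943115234375) [[458.1 234.3]
 [526.4 204.3]
 [570.5 304.8]
 [502.2 334.8]]
cop [552.3  30.5  71. ]
rub [555.3 -12.9  71. ]
pearl [528.5 -49.9  71. ]
green [553.3 147.4  63. ]
sky [375.1 -63.7  31. ]
rose [736.2 255.1  31. ]
jar [796.6  36.4  45. ]
```

View pics/top_crop.png

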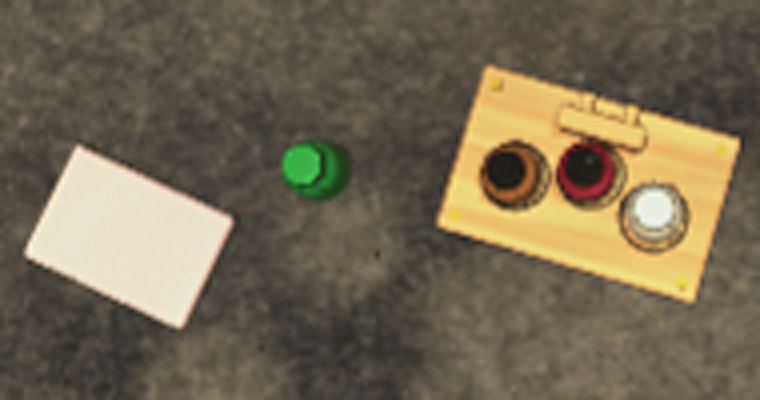

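Wanted coaster: the three corks are at px (424,204) Ø111, (373,227) Ø77 and (403,265) Ø54, so it is the one at (373,227). The pad is the pale pink one at (162,243); the other, at (531,115), is in the far right corner. Copper is orange-brown at (258,228), next to ruby. The green look-alike at (208,227) stays where it is.

```bash
cat >> h.py <<'E'
def plan(P,yaw):
    s=read_state();A=R.from_quat(s['ee_rot'])
    y=np.deg2rad(yaw);c,n=np.cos(y),np.sin(y)
    T=R.from_matrix(np.array([[c,n,0],[n,-c,0],[0,0,-1]]))
    print('turn',np.round((A.inv()*T).as_rotvec(),3),'shift',np.round(A.inv().apply(np.array(P)-s['position']),1),'t',round(s['clock'],2))
E
python3 -c "
from h import *
plan([520,-10,240],-105.7)"
```

```text
turn [ 1.000e-03 -1.000e-03  1.622e+00] shift [509.4 519.4 -19.6] t 0.15
```

>>> carry_out(motion=[[0, 0, 1.622, 509, 519, -20, 1], [0, 0, 1.622, 509, 519, -20, 1], [0, 0, 1.622, 509, 519, -20, 1], [0, 0, 1.622, 509, 519, -20, 1], [0, 0, 1.622, 509, 519, -20, 1]])

```text
clock: 0.78
position: [302.7, 341.8, 229.0]
ee_rot: [0.835, -0.55, 0.0, -0.0]
contact_force: [1.1, 0.5, -0.1]
gripper_width: 85.6
grasp_force: 0.0
```

```bash
python3 -c "
from h import *
plan([520,-10,240],-105.7);s=read_state();print(s['position'],s['joints'])"
```

```text
turn [-0.     0.     0.679] shift [408.9 -61.1 -11.1] t 0.78
[302.70984213 341.76194912 228.96501418] [ 1.20354410e+00  8.66678868e-02 -3.69273988e-01  5.04685542e-05
 -1.11469790e+00 -7.98640387e-01]
```

>>> carry_out(motion=[[0, 0, 0.679, 409, -61, -11, 1], [0, 0, 0.679, 409, -61, -11, 1], [0, 0, 0.679, 409, -61, -11, 1], [0, 0, 0.679, 409, -61, -11, 1], [0, 0, 0.679, 409, -61, -11, 1]])

```text
clock: 1.4
position: [468.3, 76.9, 237.4]
ee_rot: [-0.606, 0.796, 0.0, 0.0]
contact_force: [0.1, 1.2, 0.6]
gripper_width: 85.5
grasp_force: 0.0
```

```bash
python3 -c "
from h import *
plan([520,-10,240],-105.7);s=read_state();print(s['position'],s['joints'])"
```

```text
turn [-0.     0.001  0.005] shift [ 70.1 -72.9  -2.6] t 1.4
[468.33564806  76.91831813 237.40250028] [ 5.06122670e-01  1.12324078e-01 -3.17638476e-01 -1.09950667e-04
 -1.14021690e+00 -7.74955284e-01]
```

>>> carry_out(motion=[[0, 0, 0.005, 70, -73, -3, 1], [0, 0, 0.005, 70, -73, -3, 1], [0, 0, 0.005, 70, -73, -3, 1]])

```text
clock: 1.78
position: [520.1, -10.2, 239.4]
ee_rot: [-0.602, 0.798, 0.0, -0.001]
contact_force: [-0.3, 0.3, 0.1]
gripper_width: 85.6
grasp_force: 0.0
```

```bash
python3 -c "
from h import *
s=read_state();print(s['position'],s['joints'])
g=get_image('wrist');cv2.imwrite('pics/w0.png',g['color']);print(g['mtx'],g['k1'],g['position'],g['orientation'])"
```

```text
[520.08669353 -10.23749392 239.44322524] [ 2.92560280e-01  1.92518224e-01 -2.14346531e-01 -7.35505473e-06
 -1.16527391e+00 -5.70516498e-01]
[[307.04798466   0.         276.27151187]
 [  0.         307.04798466 212.38536959]
 [  0.           0.           1.        ]] -0.03283742996368728 [500.89814356 -79.74890277 393.79926805] [0.1369024  0.98002399 0.14288574 0.01985908]
```

View pics/w0.png

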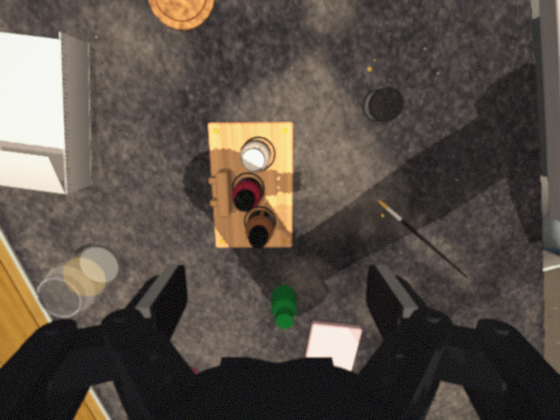

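The wrist view shows the stand at (250,185), with pearl (255,153), ruby (247,195) and copper (260,230), and the green bottle at (285,305). Next I refine the bottle axes.

Run:
```python
from h import *
np.set_printoptions(precision=1,suppress=True)
g=get_image('wrist');im=g['color'];hsv=cv2.cvtColor(im,cv2.COLOR_BGR2HSV)
H,S,V=[hsv[...,i].astype(int) for i in range(3)]
m=np.zeros(H.shape,bool);m[110:260,195:300]=True
c=blobs(m&(S>80)&(V>120)&(H<30),300)[0]
r=cv2.minAreaRect(np.array([onz(g,p[0],8)[:2] for p in cv2.convexHull(c)],np.float32));print(r)
th=np.deg2rad(-15.7);x=np.array([np.cos(th),np.sin(th)]);y=np.array([-x[1],x[0]]);C=np.array([552.7,-9.6])
o=im.copy()
for a,b in((5,0),(-9,44),(-9,-44)):
    P=C+a*x+b*y;print('ring',P)
    for z,rad,col in((8,21.5,(255,255,0)),(71,0,(0,255,0))):
        pass
k=5;cr=cv2.resize(im[120:255,195:305],None,fx=k,fy=k,interpolation=cv2.INTER_CUBIC)[:600]
cr=cv2.resize(im[130:250,200:300],None,fx=k,fy=k,interpolation=cv2.INTER_CUBIC)
for a,b in((5,0),(-9,44),(-9,-44)):
    P=C+a*x+b*y
    for z,rad,col in((8,21.5,(255,255,0)),(71,10,(0,255,0))):
        pts=[(proj(g,[*(P+rad*np.array([np.cos(t),np.sin(t)])),z])+.5-[200,130])*k for t in np.linspace(0,6.283,40)]
        cv2.polylines(cr,[np.int32(pts)],True,col,1)
cv2.imwrite('pics/w1.png',cr)
```

```text
((554.8381958007812, -9.917755126953125), (165.2183380126953, 107.97840118408203), 75.00171661376953)
ring [557.5 -11. ]
ring [555.9  35.2]
ring [532.1 -49.5]
```

View pics/w1.png

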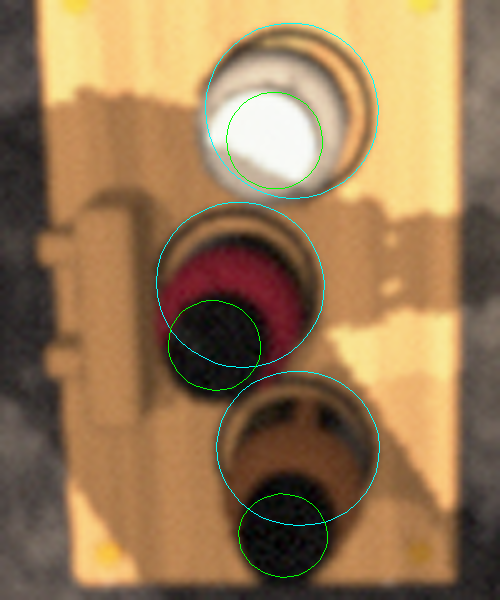

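```bash
python3 -c "
from h import *
plan([556.5,34.5,130],-105.4)"
```

```text
turn [ 0.001 -0.    -0.006] shift [-51.3 -24.5 109.7] t 1.88
```

>>> carry_out(motion=[[0, 0, -0.006, -51, -24.5, 60, 1], [0, 0, -0.006, -51, -24.5, 110, 1], [0, 0, -0.006, -51, -24.5, 110, 1], [0, 0, -0.006, -51, -24.5, 110, 1]])

```text
clock: 2.38
position: [557.4, 35.1, 131.8]
ee_rot: [-0.607, 0.794, -0.001, 0.001]
contact_force: [0.4, -0.0, 0.4]
gripper_width: 85.5
grasp_force: 0.0
```

Run:
```python
from h import *
plan([556.5,34.5,34],-105.4)
g=get_image('wrist');cv2.imwrite('pics/w2.png',g['color'])
```

```text
turn [-0.002  0.     0.003] shift [ 0.8  0.9 97.8] t 2.38
```

View pics/w2.png

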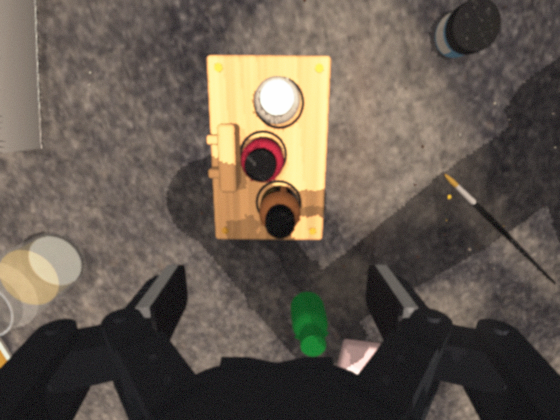

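>>> carry_out(motion=[[0, 0, 0.003, 1, 1, 40, 1], [0, 0, 0.003, 1, 1, 75, 1], [0, 0, 0.003, 1, 1, 98, 1], [0, 0, 0.003, 1, 1, 98, 1]])

```text
clock: 2.92
position: [555.9, 33.6, 33.3]
ee_rot: [-0.605, 0.796, -0.0, 0.0]
contact_force: [0.1, -0.2, 0.1]
gripper_width: 85.2
grasp_force: 0.0
```

>>> carry_out(motion=[[0, 0, 0, 0, 0, 0, -0.5], [0, 0, 0, 0, 0, 0, -0.5], [0, 0, 0, 0, 0, 0, -0.5], [0, 0, 0, 0, 0, 0, -0.5], [0, 0, 0, 0, 0, 0, -0.5]])

```text
clock: 3.55
position: [556.2, 33.9, 33.7]
ee_rot: [-0.606, 0.796, -0.0, 0.001]
contact_force: [-1.3, 0.2, 5.2]
gripper_width: 32.2
grasp_force: 59.0
```

>>> carry_out(motion=[[0, 0, 0, 0, 0, -25, -0.5], [0, 0, 0, 0, 0, -70, -0.5], [0, 0, 0, 0, 0, -116, -0.5], [0, 0, 0, 0, 0, -116, -0.5]])

```text
clock: 4.05
position: [558.3, 34.4, 152.9]
ee_rot: [-0.606, 0.796, -0.002, 0.005]
contact_force: [0.3, 0.1, -1.1]
gripper_width: 32.4
grasp_force: 59.6
```

Run:
```python
from h import *
plan([525,294,150],-113.7)
g=get_image('wrist');h=get_image('scene')
a=cv2.resize(g['color'],(400,300));b=cv2.resize(h['color'][130:280,180:380],(400,300))
cv2.imwrite('pics/a3.png',np.hstack([a,b]))
```

```text
turn [-0.008  0.006  0.144] shift [-241.3  101.3    3.2] t 4.05
```

View pics/a3.png

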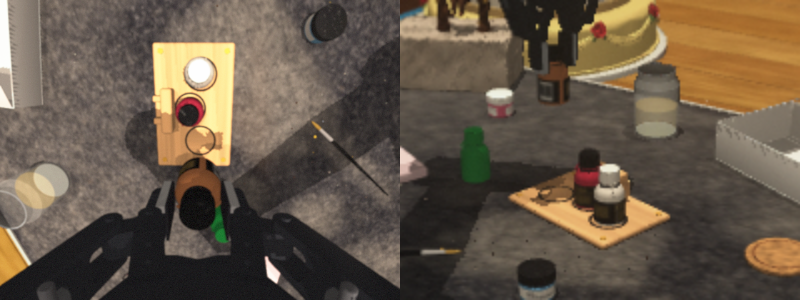

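The copper bottle is held upright (wrist crop (198,190)) and its ring on the left is empty at (200,139). Next stop is the pad.

>>> carry_out(motion=[[0, 0, 0.03, -45, 20, 3, -0.5], [0, 0, 0.06, -100, 42, 3, -0.5], [0, 0, 0.1, -155, 65, 3, -0.5], [0, 0, 0.14, -210, 88, 3, -0.5], [-0.005, 0.004, 0.144, -241, 101, 3, -0.5]])

```text
clock: 4.78
position: [521.1, 295.0, 143.2]
ee_rot: [-0.547, 0.837, 0.001, -0.005]
contact_force: [-0.5, -0.7, 0.1]
gripper_width: 32.7
grasp_force: 59.6
```

```bash
python3 -c "
from h import *
plan([525,294,41],-113.7)"
```

```text
turn [ 0.006 -0.008  0.001] shift [ -1.4  -4.6 102.1] t 4.78
```

>>> carry_out(motion=[[0, 0, 0, 0, 0, 30, -0.5], [0, 0, 0, 0, 0, 60, -0.5], [0, 0, 0, 0, 0, 70, -0.5], [0, 0, 0, 0, 0, 70, -0.5]])

```text
clock: 5.28
position: [521.9, 292.2, 74.1]
ee_rot: [-0.546, 0.837, 0.0, -0.004]
contact_force: [-0.5, 0.0, -0.2]
gripper_width: 32.5
grasp_force: 59.6
```

```bash
python3 -c "
from h import *
plan([525,294,40.5],-113.7)"
```

```text
turn [ 0.006 -0.007 -0.001] shift [-3.2 -2.3 33.5] t 5.28
```

>>> carry_out(motion=[[0.006, -0.007, 0, -3, -2, 15, -0.5], [0.006, -0.007, 0, -3, -2, 27, -0.5], [0.006, -0.007, 0, -3, -2, 34, -0.5], [0.006, -0.007, 0, -3, -2, 34, -0.5], [0.006, -0.007, 0, -3, -2, 34, -0.5]])

```text
clock: 5.9
position: [525.5, 294.9, 41.7]
ee_rot: [-0.547, 0.837, 0.0, 0.002]
contact_force: [-0.1, 0.4, -0.3]
gripper_width: 32.7
grasp_force: 59.6
```

>>> carry_out(motion=[[0, 0, 0, 0, 0, 1, -0.5], [0, 0, 0, 0, 0, 2, -0.5], [0, 0, 0, 0, 0, 2, -0.5]])

```text
clock: 6.28
position: [525.3, 294.9, 39.8]
ee_rot: [-0.547, 0.837, 0.0, 0.002]
contact_force: [-0.8, -0.8, 2.7]
gripper_width: 32.1
grasp_force: 59.9
```

>>> carry_out(motion=[[0, 0, 0, 0, 0, 0, 0.1], [0, 0, 0, 0, 0, 0, 0.4], [0, 0, 0, 0, 0, 0, 0.4], [0, 0, 0, 0, 0, 0, 0.4]])

```text
clock: 6.78
position: [525.1, 294.6, 39.1]
ee_rot: [-0.546, 0.837, 0.0, 0.001]
contact_force: [-1.0, -0.9, -0.0]
gripper_width: 59.6
grasp_force: 0.0
```

>>> carry_out(motion=[[0, 0, 0, 0, 0, -30, 0.4], [0, 0, 0, 0, 0, -70, 0.4], [0, 0, 0, 0, 0, -100, 0.4], [0, 0, 0, 0, 0, -100, 0.4]])

```text
clock: 7.28
position: [526.3, 295.6, 142.3]
ee_rot: [-0.547, 0.837, 0.001, 0.005]
contact_force: [-0.4, 1.2, -0.5]
gripper_width: 59.7
grasp_force: 0.0
```

Run:
```python
from h import *
plan([533.3,-49.7,140],-105.4)
g=get_image('wrist');h=get_image('top')
a=cv2.resize(g['color'],(400,300));b=cv2.resize(h['color'][180:285,130:330],(400,300))
cv2.imwrite('pics/a4.png',np.hstack([a,b]))
```

```text
turn [-0.005  0.008 -0.145] shift [ 3.133e+02 -1.454e+02  3.000e-01] t 7.28
```

View pics/a4.png

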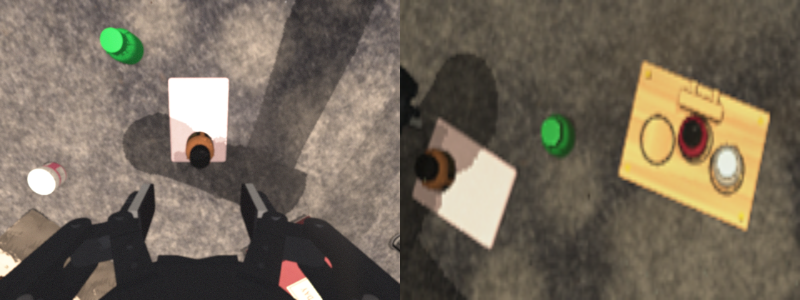

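Copper stands on the pad (top crop (435,170)), and the pearl bottle is still at (728,165). Going for pearl.

>>> carry_out(motion=[[0, 0, -0.03, 62, -29, 0, 0.6], [0, 0, -0.06, 124, -58, 0, 0.9], [0, 0, -0.1, 186, -87, 0, 1], [0, 0, -0.145, 248, -116, 0, 1], [-0.003, 0.005, -0.145, 300, -140, 0, 1]])

```text
clock: 8.0
position: [530.7, -20.0, 137.3]
ee_rot: [-0.606, 0.796, 0.001, -0.003]
contact_force: [1.0, 0.0, 0.4]
gripper_width: 85.2
grasp_force: 0.0
```

Run:
```python
from h import *
plan([533.3,-49.7,120],-105.4)
g=get_image('top');c=g['color'][205:250,245:275]
P=onz(g,(258.5,228.3),8);print(P)
```

```text
turn [ 0.004 -0.004 -0.   ] shift [ 27.8 -10.4  17.4] t 8.0
[556.38038143  34.77886259   8.        ]
```

>>> carry_out(motion=[[0.002, -0.002, 0, 28, -10, 10, 1], [0.002, -0.002, 0, 28, -10, 17, 1], [0.002, -0.002, 0, 28, -10, 17, 1]])

```text
clock: 8.43
position: [533.0, -47.5, 120.2]
ee_rot: [-0.606, 0.796, 0.001, -0.001]
contact_force: [0.0, -0.2, -0.3]
gripper_width: 85.2
grasp_force: 0.0
```

Run:
```python
from h import *
plan([533.3,-49.7,34],-105.4)
```

```text
turn [ 0.003 -0.002 -0.001] shift [ 1.9 -1.1 86.2] t 8.43
```

>>> carry_out(motion=[[0, 0, 0, 2, -1, 35, 1], [0, 0, 0, 2, -1, 65, 1], [0, 0, 0, 2, -1, 86, 1], [0, 0, 0, 2, -1, 86, 1]])

```text
clock: 8.93
position: [533.3, -49.0, 34.2]
ee_rot: [-0.606, 0.795, 0.001, -0.002]
contact_force: [-0.4, -0.7, 0.3]
gripper_width: 85.2
grasp_force: 0.0
```

>>> carry_out(motion=[[0, 0, 0, 0, 0, 0, -0.5], [0, 0, 0, 0, 0, 0, -0.5], [0, 0, 0, 0, 0, 0, -0.5], [0, 0, 0, 0, 0, 0, -0.5], [0, 0, 0, 0, 0, 0, -0.5]])

```text
clock: 9.55
position: [535.0, -49.8, 36.9]
ee_rot: [-0.606, 0.796, -0.001, 0.001]
contact_force: [-1.4, 0.6, 5.8]
gripper_width: 32.1
grasp_force: 59.4
```

>>> carry_out(motion=[[0, 0, 0, 0, 0, -25, -0.5], [0, 0, 0, 0, 0, -70, -0.5], [0, 0, 0, 0, 0, -116, -0.5], [0, 0, 0, 0, 0, -116, -0.5]])

```text
clock: 10.05
position: [537.0, -49.6, 155.8]
ee_rot: [-0.606, 0.796, -0.003, 0.004]
contact_force: [-0.7, -0.6, -0.3]
gripper_width: 32.3
grasp_force: 59.7
```

Run:
```python
from h import *
plan([502,243,150],-113.7)
g=get_image('wrist');h=get_image('scene')
a=cv2.resize(g['color'],(400,300));b=cv2.resize(h['color'][130:280,180:380],(400,300))
cv2.imwrite('pics/a5.png',np.hstack([a,b]))
```

```text
turn [-0.009  0.004  0.144] shift [-272.7  111.6    5.7] t 10.05
```

View pics/a5.png

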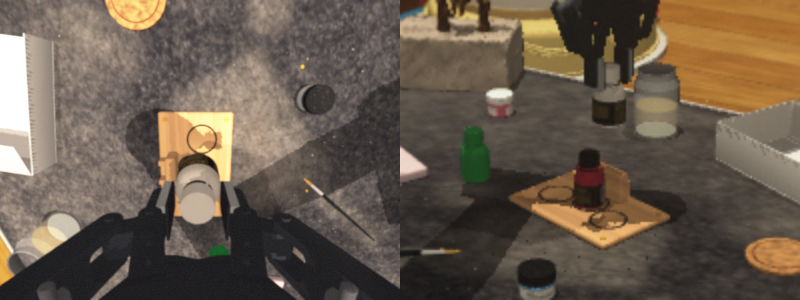

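Pearl is held upright (scene crop (608,98)) and ruby is alone on the stand. Now to the pad's near-right half.

>>> carry_out(motion=[[0, 0, 0.03, -45, 18, 2, -0.5], [0, 0, 0.06, -105, 43, 2, -0.5], [0, 0, 0.1, -165, 67, 3, -0.5], [0, 0, 0.14, -225, 92, 4, -0.5], [-0.006, 0.003, 0.144, -273, 112, 4, -0.5]])

```text
clock: 10.78
position: [497.5, 244.4, 145.6]
ee_rot: [-0.547, 0.837, 0.001, -0.005]
contact_force: [1.0, -0.4, -0.3]
gripper_width: 32.2
grasp_force: 59.8
```

>>> carry_out(motion=[[0, 0, 0, 0, 0, 30, -0.5], [0, 0, 0, 0, 0, 60, -0.5], [0, 0, 0, 0, 0, 65, -0.5], [0, 0, 0, 0, 0, 65, -0.5]])

```text
clock: 11.28
position: [498.7, 242.7, 82.0]
ee_rot: [-0.547, 0.837, 0.001, -0.004]
contact_force: [0.8, 0.6, -0.3]
gripper_width: 32.2
grasp_force: 59.7
```

```bash
python3 -c "
from h import *
plan([502,243,44],-113.7)"
```

```text
turn [ 0.006 -0.005  0.   ] shift [-1.8 -3.1 38. ] t 11.28
```

>>> carry_out(motion=[[0.006, -0.005, 0, -2, -3, 15, -0.5], [0.006, -0.005, 0, -2, -3, 28, -0.5], [0.006, -0.005, 0, -2, -3, 37, -0.5], [0.006, -0.005, 0, -2, -3, 37, -0.5], [0.006, -0.005, 0, -2, -3, 37, -0.5]])

```text
clock: 11.9
position: [502.4, 243.9, 45.9]
ee_rot: [-0.547, 0.837, 0.0, 0.001]
contact_force: [-0.8, 0.8, -0.9]
gripper_width: 32.3
grasp_force: 59.7
```

>>> carry_out(motion=[[0, 0, 0, 0, 0, 1.5, -0.5], [0, 0, 0, 0, 0, 3, -0.5], [0, 0, 0, 0, 0, 3, -0.5]])

```text
clock: 12.28
position: [502.2, 243.9, 43.0]
ee_rot: [-0.547, 0.837, 0.0, 0.001]
contact_force: [-0.1, -0.4, 2.1]
gripper_width: 31.9
grasp_force: 59.9
```

>>> carry_out(motion=[[0, 0, 0, 0, 0, 0.5, -0.5], [0, 0, 0, 0, 0, 0.5, 0.1], [0, 0, 0, 0, 0, 0.5, 0.4], [0, 0, 0, 0, 0, 0.5, 0.4], [0, 0, 0, 0, 0, 0.5, 0.4]])

```text
clock: 12.9
position: [502.0, 243.6, 41.9]
ee_rot: [-0.547, 0.837, 0.0, 0.001]
contact_force: [-0.7, -0.9, 0.3]
gripper_width: 59.8
grasp_force: 0.0
```

>>> carry_out(motion=[[0, 0, 0, 0, 0, -30, 0.4], [0, 0, 0, 0, 0, -70, 0.4], [0, 0, 0, 0, 0, -100, 0.4], [0, 0, 0, 0, 0, -100, 0.4]])

```text
clock: 13.4
position: [503.3, 244.6, 144.8]
ee_rot: [-0.547, 0.837, 0.0, 0.004]
contact_force: [-0.1, -0.1, -0.6]
gripper_width: 59.8
grasp_force: 0.0
```

Run:
```python
from h import *
plan([558.5,-11,140],-195.4)
g=get_image('wrist');h=get_image('top')
a=cv2.resize(g['color'],(400,300));b=cv2.resize(h['color'][180:285,130:330],(400,300))
cv2.imwrite('pics/a6.png',np.hstack([a,b]))
print(onz(h,(0,0),8)*0, read_state()['joints'])
```

```text
turn [0.002 0.008 1.426] shift [ 212.  -153.2    3.9] t 13.4
[0. 0. 0.] [ 7.42237361e-01  3.40589202e-01 -2.71937037e-01 -5.82163785e-04
 -9.57067221e-01 -1.15581459e+00]
```

View pics/a6.png

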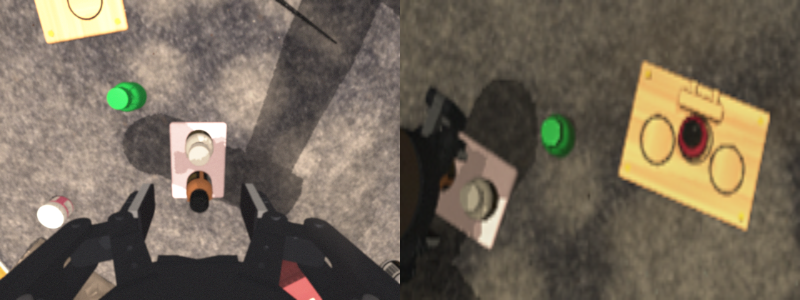

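Both bottles stand on the pad, copper at wrist crop (199,190) and pearl at (200,147), and the two front rings are free. Next is ruby.

>>> carry_out(motion=[[0, 0, 0.17, 45, -32, 0, 0.6], [0, 0, 0.35, 90, -65, 0, 0.9], [0, 0, 0.53, 135, -97, 0, 1], [0, 0, 0.71, 180, -130, 0, 1], [0, 0, 0.89, 212, -153, 0, 1]])

```text
clock: 14.12
position: [556.1, -14.4, 140.2]
ee_rot: [-0.13, 0.992, 0.0, -0.001]
contact_force: [0.7, 0.1, 0.1]
gripper_width: 85.3
grasp_force: 0.0
```

Run:
```python
from h import *
plan([558.5,-11,125],-195.4)
h=get_image('top')
print(onz(h,(258.5,228.3),8),onz(h,(293.5,239.15),8))
```

```text
turn [ 0.    -0.002  0.529] shift [-3.3  2.7 15.2] t 14.12
[556.38038143  34.77886259   8.        ] [531.41350294 -50.84513211   8.        ]
```

>>> carry_out(motion=[[0, 0, 0.18, -3, 3, 15, 1], [0, 0, 0.36, -3, 3, 15, 1], [0, 0, 0.529, -3, 3, 15, 1], [0, 0, 0.529, -3, 3, 15, 1], [0, 0, 0.529, -3, 3, 15, 1]])

```text
clock: 14.8
position: [558.6, -8.3, 126.1]
ee_rot: [0.129, 0.992, 0.0, -0.0]
contact_force: [0.3, 0.3, -0.2]
gripper_width: 85.5
grasp_force: 0.0
```

Run:
```python
from h import *
plan([558.5,-11,34],-195.4)
g=get_image('wrist');cv2.imwrite('pics/a7.png',g['color'])
print(proj(g,[558.5,-11,71]))
```

```text
turn [ 0.001 -0.001  0.01 ] shift [-0.7 -2.7 92.1] t 14.8
[271.73186038 226.09721361]
```

View pics/a7.png

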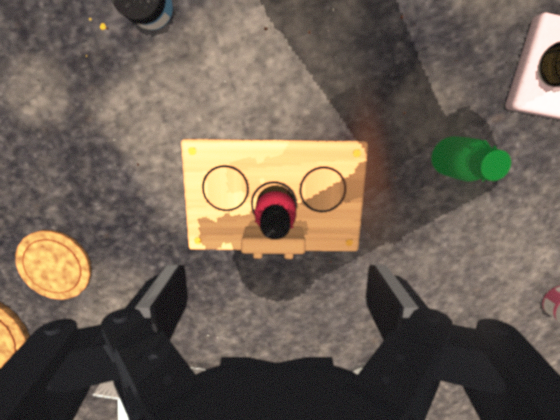

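Run:
```python
from h import *
g=get_image('wrist')
for n,p,z in(('pearl ring',(225,188.5),8),('cop ring',(323,190),8),('ruby cap',(275,221),71),('coaster',(53,265),6)): print(n,onz(g,p,z))
```

```text
pearl ring [534.04924639 -49.12883146   8.        ]
cop ring [558.19734206  36.46035331   8.        ]
ruby cap [555.58272895  -7.72831607  71.        ]
coaster [ 564.21681157 -240.92892254    6.        ]
```

>>> carry_out(motion=[[0, 0, 0.01, 1, -2, 35, 1], [0, 0, 0.01, 1, -2, 70, 1], [0, 0, 0.01, 1, -2, 92, 1], [0, 0, 0.01, 1, -2, 92, 1]])

```text
clock: 15.4
position: [556.2, -10.3, 33.2]
ee_rot: [0.135, 0.991, -0.0, -0.002]
contact_force: [0.2, 0.4, 0.9]
gripper_width: 85.4
grasp_force: 0.0
```

>>> carry_out(motion=[[0, 0, 0, 0, 0, 0, -0.5], [0, 0, 0, 0, 0, 0, -0.5], [0, 0, 0, 0, 0, 0, -0.5], [0, 0, 0, 0, 0, 0, -0.5], [0, 0, 0, 0, 0, 0, -0.5]])

```text
clock: 16.02
position: [558.7, -9.7, 36.2]
ee_rot: [0.135, 0.991, 0.001, 0.002]
contact_force: [0.3, 1.2, 4.8]
gripper_width: 32.0
grasp_force: 59.6
```

>>> carry_out(motion=[[0, 0, 0, 0, 0, -25, -0.5], [0, 0, 0, 0, 0, -65, -0.5], [0, 0, 0, 0, 0, -100, -0.5], [0, 0, 0, 0, 0, -100, -0.5]])

```text
clock: 16.52
position: [559.1, -9.7, 137.7]
ee_rot: [0.135, 0.991, 0.002, 0.003]
contact_force: [-1.2, 0.4, -0.6]
gripper_width: 32.1
grasp_force: 59.6
```

Run:
```python
from h import *
plan([564,-241.7,120],-195.4)
g=get_image('wrist');h=get_image('scene')
a=cv2.resize(g['color'],(400,300));b=cv2.resize(h['color'][130:280,180:380],(400,300))
cv2.imwrite('pics/a8.png',np.hstack([a,b]))
```

```text
turn [ 0.004  0.006 -0.003] shift [ -66.8 -222.3   17.2] t 16.52
```

View pics/a8.png

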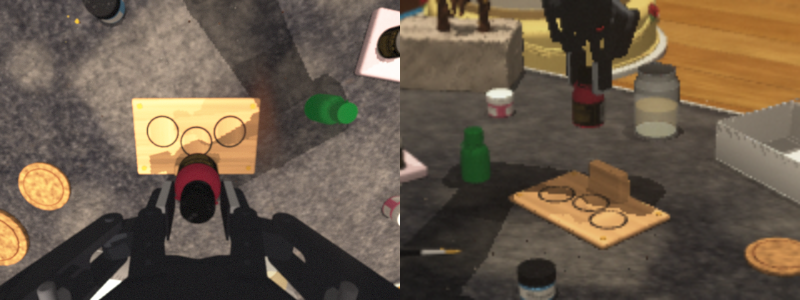

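Ruby is held upright (wrist crop (198,190)); all three rings are empty. On to the coaster.

>>> carry_out(motion=[[0, 0, 0, -13, -45, 0, -0.5], [0, 0, 0, -30, -100, 0, -0.5], [0, 0, 0, -46, -155, 5, -0.5], [0, 0, 0, -61, -205, 12, -0.5], [0.002, 0.003, -0.003, -67, -222, 17, -0.5]])

```text
clock: 17.25
position: [560.7, -244.2, 115.0]
ee_rot: [0.136, 0.991, -0.0, -0.003]
contact_force: [-0.0, 0.7, -0.7]
gripper_width: 31.8
grasp_force: 59.7
```

>>> carry_out(motion=[[0, 0, 0, 0, 0, 20, -0.5], [0, 0, 0, 0, 0, 40, -0.5], [0, 0, 0, 0, 0, 50, -0.5], [0, 0, 0, 0, 0, 50, -0.5]])

```text
clock: 17.75
position: [561.7, -241.2, 66.4]
ee_rot: [0.134, 0.991, -0.0, -0.003]
contact_force: [-0.4, 0.4, -0.4]
gripper_width: 32.2
grasp_force: 59.7
```

Run:
```python
from h import *
plan([564,-241.7,35],-195.4)
g=get_image('wrist');cv2.imwrite('pics/a9.png',g['color'])
s=read_state();p=s['position'];print(p,proj(g,[p[0],p[1],p[2]+34.8]),proj(g,[564,-241.7,6]))
```

```text
turn [-0.001 -0.005  0.001] shift [-2.5  0.2 31.4] t 17.75
[ 562.39210692 -241.49317346   67.35964874] [274.60578398 294.19094887] [275.7441636  226.31193312]
```

View pics/a9.png

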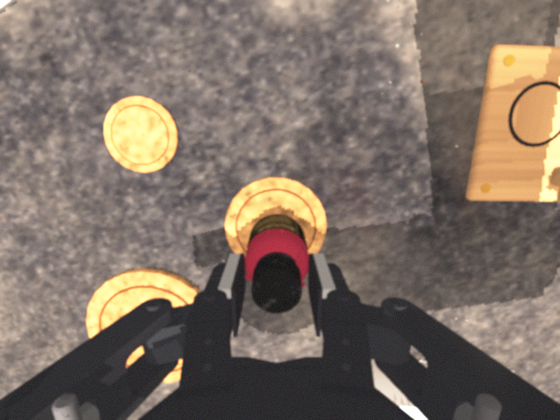

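>>> carry_out(motion=[[0, -0.004, 0, -4, 0, 12, -0.5], [0, -0.004, 0, -4, 0, 24, -0.5], [0, -0.004, 0, -4, 0, 30, -0.5], [0, -0.004, 0, -4, 0, 30, -0.5], [0, -0.004, 0, -4, 0, 30, -0.5]])

```text
clock: 18.42
position: [566.3, -243.0, 37.9]
ee_rot: [0.134, 0.991, -0.001, 0.001]
contact_force: [-0.9, -0.1, -0.7]
gripper_width: 32.5
grasp_force: 59.7
```

>>> carry_out(motion=[[0, 0, 0, 0.5, 0, 2, -0.5], [0, 0, 0, 0.5, 0, 3.5, -0.5], [0, 0, 0, 0.5, 0, 3.5, -0.5]])

```text
clock: 18.8
position: [565.7, -242.8, 34.2]
ee_rot: [0.134, 0.991, -0.001, 0.001]
contact_force: [0.0, 0.2, -0.4]
gripper_width: 32.3
grasp_force: 59.8
```

>>> carry_out(motion=[[0, 0, 0, 0, 0, 1, -0.5], [0, 0, 0, 0, 0, 1, -0.5]])

```text
clock: 19.05
position: [565.9, -242.9, 34.2]
ee_rot: [0.134, 0.991, -0.001, 0.001]
contact_force: [-0.8, 1.8, 5.4]
gripper_width: 32.4
grasp_force: 60.3
```

Contact, so I release.

>>> carry_out(motion=[[0, 0, 0, 0, 0, 0, 0.1], [0, 0, 0, 0, 0, 0, 0.4], [0, 0, 0, 0, 0, 0, 0.5], [0, 0, 0, 0, 0, 0, 0.5]])

```text
clock: 19.55
position: [565.6, -242.8, 32.9]
ee_rot: [0.134, 0.991, -0.0, 0.001]
contact_force: [0.5, -0.5, 0.8]
gripper_width: 64.0
grasp_force: 0.0
```

>>> carry_out(motion=[[0, 0, 0, 0, 0, -30, 0.5], [0, 0, 0, 0, 0, -70, 0.5], [0, 0, 0, 0, 0, -110, 0.5], [0, 0, 0, 0, 0, -110, 0.5]])

```text
clock: 20.05
position: [567.8, -243.3, 147.2]
ee_rot: [0.134, 0.991, -0.001, 0.005]
contact_force: [-0.3, -0.1, 0.1]
gripper_width: 63.9
grasp_force: 0.0
```

Run:
```python
from h import *
plan([502,243.7,150],-113.7)
g=get_image('wrist');c=proj(g,[564,-241.7,6]);u,v=c.astype(int)
a=cv2.resize(g['color'],(400,300));b=cv2.resize(g['color'][v-75:v+75,u-100:u+100],(400,300))
cv2.imwrite('pics/a10.png',np.hstack([a,b]));print(u-100,v-75,read_state()['joints'])
```

```text
turn [-0.008  0.008 -1.425] shift [192.5 452.1  -5. ] t 20.05
176 116 [-1.42157647e-01  4.27333692e-01 -1.24966280e-01  1.08671362e-03
 -1.01301456e+00 -1.69801154e+00]
```

View pics/a10.png

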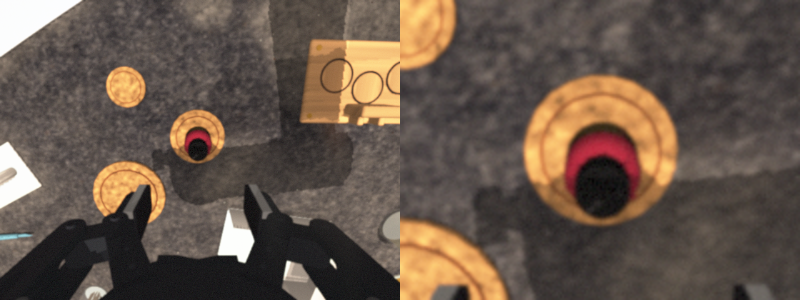

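Run:
```python
from h import *
g=get_image('wrist');print(onz(g,(277,209),69),onz(g,(276.5,191),6))
```

```text
[ 561.02323199 -240.06508365   69.        ] [ 561.11145478 -240.46793878    6.        ]
```

Ruby is centred on the coaster to within about 1 mm. Next: bring pearl back.

>>> carry_out(motion=[[0, 0, -0.17, 22, 52, -3, 0.5], [0, 0, -0.35, 46, 108, -5, 0.5], [0, 0, -0.53, 70, 164, -5, 0.6], [0, 0, -0.71, 94, 220, -5, 0.6], [0, 0, -0.89, 118, 276, -5, 0.6]])

```text
clock: 20.78
position: [523.6, 56.3, 146.3]
ee_rot: [-0.308, 0.951, -0.001, -0.001]
contact_force: [0.7, 0.6, 0.2]
gripper_width: 68.2
grasp_force: 0.0
```

```bash
python3 -c "
from h import *
plan([502,243.7,150],-113.7)"
```

```text
turn [-0.001 -0.002 -0.53 ] shift [-92.4 164.4  -4.1] t 20.77
```

>>> carry_out(motion=[[0, 0, -0.17, -28, 50, -4, 0.6], [0, 0, -0.35, -56, 100, -4, 0.6], [0, 0, -0.53, -82, 146, -4, 0.6], [0, 0, -0.53, -92, 164, -4, 0.6], [0, 0, -0.53, -92, 164, 20, 0.6]])

```text
clock: 21.4
position: [504.8, 243.5, 127.5]
ee_rot: [-0.545, 0.839, -0.001, 0.001]
contact_force: [-0.5, -0.3, -0.4]
gripper_width: 68.0
grasp_force: 0.0
```

Run:
```python
from h import *
plan([502,243.7,42.5],-113.7)
g=get_image('wrist');cv2.imwrite('pics/a11.png',g['color'])
s=read_state();print(s['position'],proj(g,[502,243.7,77]),proj(g,[525.2,294.8,77]))
```

```text
turn [-0.003  0.001 -0.005] shift [ 1.1  2.9 85. ] t 21.4
[502.01663958 240.88209143 122.95754072] [280.93579898 225.88829397] [280.0184152  295.65591976]
```

View pics/a11.png

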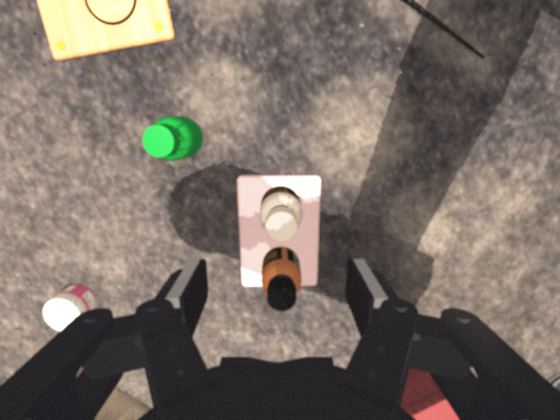

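>>> carry_out(motion=[[0, 0, -0.005, 0.5, 0, 25, 0.6], [0, 0, -0.005, 0.5, 0, 55, 0.6], [0, 0, -0.005, 0.5, 0, 72, 0.6], [0, 0, -0.005, 0.5, 0, 72, 0.6], [0, 0, -0.005, 0.5, 0, 72, 0.6]])

```text
clock: 22.08
position: [504.7, 240.8, 55.9]
ee_rot: [-0.546, 0.838, -0.001, 0.0]
contact_force: [0.7, 1.1, 0.1]
gripper_width: 68.2
grasp_force: 0.0
```

```bash
python3 -c "
from h import *
plan([502,243.7,42.5],-113.7)"
```

```text
turn [-0.002 -0.    -0.002] shift [-1.5  3.7 13.4] t 22.07
```

>>> carry_out(motion=[[0, 0, 0, -1.5, 3.5, 7, 0.6], [0, 0, 0, -1.5, 3.5, 13, 0.6], [0, 0, 0, -1.5, 3.5, 13, 0.6]])

```text
clock: 22.45
position: [501.3, 243.7, 41.9]
ee_rot: [-0.546, 0.837, -0.001, -0.0]
contact_force: [0.2, 1.0, 0.3]
gripper_width: 68.3
grasp_force: 0.0
```

>>> carry_out(motion=[[0, 0, 0, 0, 0, 0, -0.5], [0, 0, 0, 0, 0, 0, -0.5], [0, 0, 0, 0, 0, 0, -0.5], [0, 0, 0, 0, 0, 0, -0.5], [0, 0, 0, 0, 0, 0, -0.5]])

```text
clock: 23.08
position: [502.1, 244.2, 42.9]
ee_rot: [-0.547, 0.837, -0.001, 0.001]
contact_force: [-0.5, 0.7, 4.1]
gripper_width: 32.2
grasp_force: 59.8
```

>>> carry_out(motion=[[0, 0, 0, 0, 0, -25, -0.5], [0, 0, 0, 0, 0, -65, -0.5], [0, 0, 0, 0, 0, -105, -0.5], [0, 0, 0, 0, 0, -105, -0.5]])

```text
clock: 23.58
position: [502.9, 245.1, 150.4]
ee_rot: [-0.547, 0.837, -0.001, 0.004]
contact_force: [0.2, 0.6, -1.2]
gripper_width: 32.2
grasp_force: 59.7
```

```bash
python3 -c "
from h import *
plan([533.5,-49.8,150],-105.4)"
```

```text
turn [-0.005  0.005 -0.146] shift [ 257.6 -146.7   -0.3] t 23.57
```

>>> carry_out(motion=[[0, 0, -0.03, 45, -26, 0, -0.5], [0, 0, -0.06, 100, -57, 0, -0.5], [0, 0, -0.1, 155, -88, 0, -0.5], [0, 0, -0.14, 215, -122, 0, -0.5], [-0.003, 0.003, -0.146, 257, -146, 0, -0.5]])

```text
clock: 24.2
position: [530.3, -52.2, 146.3]
ee_rot: [-0.606, 0.795, 0.0, -0.003]
contact_force: [1.0, 0.5, -1.1]
gripper_width: 32.5
grasp_force: 59.7
```

>>> carry_out(motion=[[0, 0, 0, 0, 0, 25, -0.5], [0, 0, 0, 0, 0, 55, -0.5], [0, 0, 0, 0, 0, 75, -0.5], [0, 0, 0, 0, 0, 75, -0.5]])

```text
clock: 24.7
position: [529.0, -50.8, 70.0]
ee_rot: [-0.606, 0.796, 0.001, -0.005]
contact_force: [0.4, -1.2, -0.3]
gripper_width: 32.1
grasp_force: 59.7
```

Run:
```python
from h import *
plan([533.3,-49.8,37],-105.4)
g=get_image('wrist');cv2.imwrite('pics/a12.png',g['color'])
p=read_state()['position'];print(p,proj(g,[533.3,-49.8,8]),proj(g,[p[0],p[1],p[2]+34]))
```

```text
turn [ 0.008 -0.006 -0.001] shift [-2.3 -4.1 33. ] t 24.7
[530.399945   -50.53667151  71.4766949 ] [271.21522804 225.394696  ] [275.16830956 293.32207229]
```

View pics/a12.png

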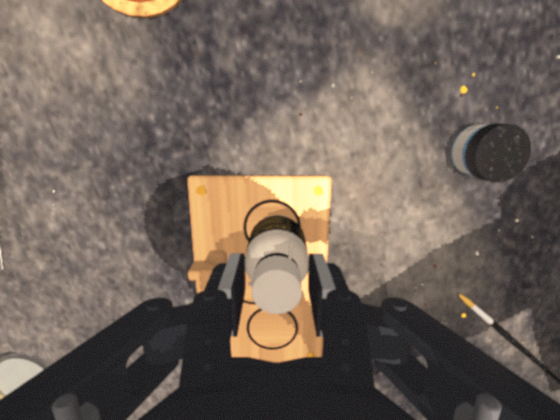

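>>> carry_out(motion=[[0.006, -0.005, 0, -3, -4, 12, -0.5], [0.006, -0.005, 0, -3, -4, 24, -0.5], [0.006, -0.005, 0, -3, -4, 30, -0.5], [0.006, -0.005, 0, -3, -4, 30, -0.5], [0.006, -0.005, 0, -3, -4, 30, -0.5]])

```text
clock: 25.38
position: [536.3, -48.5, 43.1]
ee_rot: [-0.606, 0.795, -0.002, 0.002]
contact_force: [0.1, -0.6, -0.2]
gripper_width: 32.0
grasp_force: 59.7
```

```bash
python3 -c "
from h import *
plan([533.3,-49.2,39],-105.4)"
```

```text
turn [-0.005  0.002  0.   ] shift [1.5 2.7 4. ] t 25.38
```

>>> carry_out(motion=[[-0.002, 0.002, 0, 1, 2.5, 3, -0.5], [-0.002, 0.002, 0, 1, 2.5, 4, -0.5], [-0.002, 0.002, 0, 1, 2.5, 4, -0.5], [-0.002, 0.002, 0, 1, 2.5, 4, -0.5]])

```text
clock: 25.88
position: [533.5, -48.8, 38.9]
ee_rot: [-0.606, 0.795, -0.001, 0.001]
contact_force: [-0.5, 0.6, -1.0]
gripper_width: 32.5
grasp_force: 59.7
```

```bash
python3 -c "
from h import *
plan([533.3,-49.2,37],-105.4);print(read_state()['position'])"
```

```text
turn [-0.003 -0.     0.   ] shift [0.4 0.1 1.9] t 25.88
[533.50776025 -48.80165682  38.8871968 ]
```

>>> carry_out(motion=[[-0.002, 0, 0, 0.4, 0, 1, -0.5], [-0.002, 0, 0, 0.4, 0, 2, -0.5], [-0.002, 0, 0, 0.4, 0, 2.5, -0.5], [-0.002, 0, 0, 0.4, 0, 2.5, -0.5]])

```text
clock: 26.38
position: [533.4, -49.2, 36.9]
ee_rot: [-0.606, 0.795, -0.001, 0.0]
contact_force: [-2.1, -0.5, 5.5]
gripper_width: 32.1
grasp_force: 60.3
```

>>> carry_out(motion=[[0, 0, 0, 0, 0, 0, 0.1], [0, 0, 0, 0, 0, 0, 0.4], [0, 0, 0, 0, 0, 0, 0.5], [0, 0, 0, 0, 0, 0, 0.5]])

```text
clock: 26.88
position: [533.3, -49.2, 36.1]
ee_rot: [-0.606, 0.795, -0.0, -0.0]
contact_force: [-0.4, -0.0, 0.6]
gripper_width: 64.4
grasp_force: 0.0
```

>>> carry_out(motion=[[0, 0, 0, 0, 0, -30, 0.5], [0, 0, 0, 0, 0, -70, 0.5], [0, 0, 0, 0, 0, -112, 0.5], [0, 0, 0, 0, 0, -112, 0.5], [0, 0, 0, 0, 0, -112, 0.5]])

```text
clock: 27.5
position: [532.7, -49.1, 147.9]
ee_rot: [-0.606, 0.796, -0.0, -0.0]
contact_force: [-0.8, 0.7, -0.3]
gripper_width: 64.2
grasp_force: 0.0
```

Run:
```python
from h import *
plan([525.2,294.8,148],-113.7)
g=get_image('wrist');u,v=proj(g,[533.3,-49.8,8]).astype(int)
cv2.imwrite('pics/a13.png',cv2.resize(g['color'][v-60:v+60,u-80:u+80],(800,600),interpolation=cv2.INTER_CUBIC));print(u-80,v-60)
```

```text
turn [ 0.    -0.     0.145] shift [-3.296e+02  9.860e+01 -2.000e-01] t 27.5
196 136
```

View pics/a13.png

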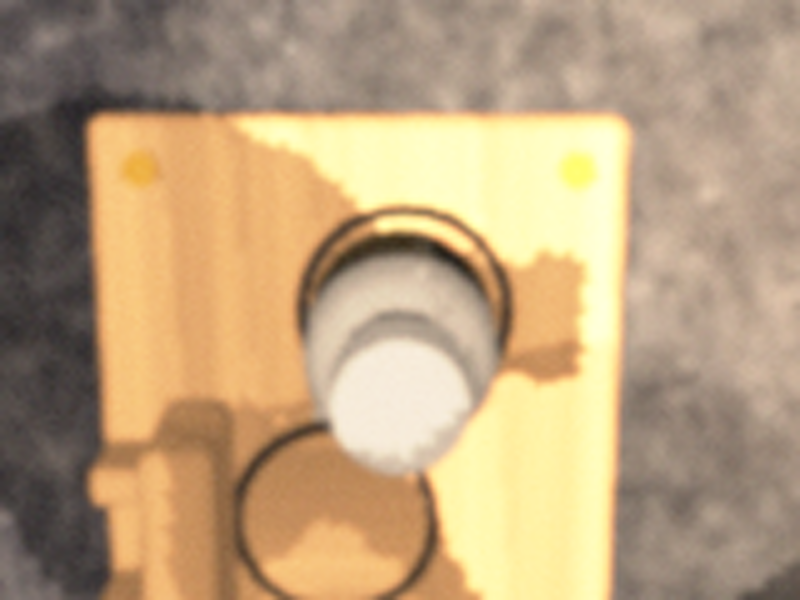

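Run:
```python
from h import *
g=get_image('wrist');print(onz(g,(276.4,216.8),71),onz(g,(277,198.4),8))
```

```text
[532.83243723 -49.15125009  71.        ] [532.40426708 -48.25737111   8.        ]
```

>>> carry_out(motion=[[0, 0, 0.03, -60, 18, 0, 0.5], [0, 0, 0.06, -120, 36, 0, 0.5], [0, 0, 0.09, -180, 54, 0, 0.5], [0, 0, 0.12, -240, 72, 0, 0.5], [0, 0, 0.145, -300, 90, 0, 0.5]])

```text
clock: 28.22
position: [525.3, 264.9, 146.7]
ee_rot: [-0.547, 0.837, -0.001, -0.001]
contact_force: [1.2, 0.6, 0.4]
gripper_width: 63.9
grasp_force: 0.0
```

>>> carry_out(motion=[[0, 0, 0, -29, 8, 0, 0.5], [0, 0, 0, -29, 8, 30, 0.5], [0, 0, 0, -29, 8, 30, 0.5], [0, 0, 0, -29, 8, 30, 0.5]])

```text
clock: 28.72
position: [530.7, 292.6, 118.0]
ee_rot: [-0.547, 0.837, -0.001, -0.0]
contact_force: [0.0, -0.4, 0.4]
gripper_width: 64.0
grasp_force: 0.0
```

Run:
```python
from h import *
plan([525.2,294.8,40],-113.7)
```

```text
turn [-0.001 -0.001  0.   ] shift [ 0.1  6.  78. ] t 28.73
```

Pearl is back on its ring, about 1 mm off centre. Now copper.

>>> carry_out(motion=[[0, 0, 0, 0, 6, 25, 0.6], [0, 0, 0, 0, 6, 50, 0.6], [0, 0, 0, 0, 6, 66, 0.6], [0, 0, 0, 0, 6, 66, 0.6]])

```text
clock: 29.22
position: [524.9, 294.8, 51.6]
ee_rot: [-0.547, 0.837, -0.001, -0.001]
contact_force: [0.4, -0.2, 0.3]
gripper_width: 68.4
grasp_force: 0.0
```

Run:
```python
from h import *
plan([525.2,294.8,40],-113.7)
```

```text
turn [-0.    -0.002 -0.   ] shift [-0.2 -0.3 11.6] t 29.23
```

>>> carry_out(motion=[[0, 0, 0, 0, 0, 7, 0.6], [0, 0, 0, 0, 0, 11, 0.6], [0, 0, 0, 0, 0, 11, 0.6]])

```text
clock: 29.6
position: [525.0, 295.4, 41.0]
ee_rot: [-0.547, 0.837, -0.0, -0.0]
contact_force: [1.1, 0.1, 0.3]
gripper_width: 68.2
grasp_force: 0.0
```

>>> carry_out(motion=[[0, 0, 0, 0, 0, 0, -0.5], [0, 0, 0, 0, 0, 0, -0.5], [0, 0, 0, 0, 0, 0, -0.5], [0, 0, 0, 0, 0, 0, -0.5], [0, 0, 0, 0, 0, 0, -0.5]])

```text
clock: 30.22
position: [525.3, 295.7, 41.6]
ee_rot: [-0.547, 0.837, -0.0, 0.0]
contact_force: [-0.5, 0.2, 4.8]
gripper_width: 32.4
grasp_force: 59.7
```

>>> carry_out(motion=[[0, 0, 0, 0, 0, -25, -0.5], [0, 0, 0, 0, 0, -65, -0.5], [0, 0, 0, 0, 0, -110, -0.5], [0, 0, 0, 0, 0, -110, -0.5]])

```text
clock: 30.72
position: [526.7, 296.8, 154.8]
ee_rot: [-0.547, 0.837, 0.0, 0.004]
contact_force: [-0.5, 0.0, -1.0]
gripper_width: 32.3
grasp_force: 59.6
```

Run:
```python
from h import *
plan([556.6,35,150],-105.4)
```

```text
turn [-0.005  0.006 -0.144] shift [ 227.8 -132.5    3.9] t 30.73
```

>>> carry_out(motion=[[0, 0, -0.03, 45, -26, 2, -0.5], [0, 0, -0.06, 95, -55, 2, -0.5], [0, 0, -0.1, 145, -84, 2, -0.5], [0, 0, -0.14, 195, -113, 2, -0.5], [-0.003, 0.003, -0.144, 228, -132, 4, -0.5]])

```text
clock: 31.35
position: [553.0, 31.1, 145.8]
ee_rot: [-0.605, 0.796, 0.001, -0.003]
contact_force: [0.6, 1.0, -1.2]
gripper_width: 31.8
grasp_force: 59.6
```

>>> carry_out(motion=[[0, 0, 0, 0, 0, 25, -0.5], [0, 0, 0, 0, 0, 55, -0.5], [0, 0, 0, 0, 0, 75, -0.5], [0, 0, 0, 0, 0, 75, -0.5], [0, 0, 0, 0, 0, 75, -0.5]])

```text
clock: 31.98
position: [554.1, 33.5, 72.4]
ee_rot: [-0.606, 0.796, -0.0, -0.002]
contact_force: [-0.6, 0.8, 0.1]
gripper_width: 32.2
grasp_force: 59.6
```

Run:
```python
from h import *
plan([556.8,35.2,41],-105.4)
```

```text
turn [ 0.002 -0.003 -0.001] shift [-2.5 -2.2 31.4] t 31.98
```

>>> carry_out(motion=[[0.002, -0.002, 0, -2, -2, 12, -0.5], [0.002, -0.002, 0, -2, -2, 24, -0.5], [0.002, -0.002, 0, -2, -2, 31, -0.5], [0.002, -0.002, 0, -2, -2, 31, -0.5], [0.002, -0.002, 0, -2, -2, 31, -0.5]])

```text
clock: 32.6
position: [556.5, 34.8, 41.4]
ee_rot: [-0.606, 0.796, -0.0, -0.001]
contact_force: [-0.3, 0.8, -0.2]
gripper_width: 32.5
grasp_force: 59.6
```

Run:
```python
from h import *
plan([556.8,35.2,37],-105.4)
```

```text
turn [ 0.    -0.001 -0.001] shift [-0.5 -0.1  4.4] t 32.6
```

>>> carry_out(motion=[[0, 0, 0, -0.5, 0, 2.5, -0.5], [0, 0, 0, -0.5, 0, 4.5, -0.5], [0, 0, 0, -0.5, 0, 5.5, -0.5], [0, 0, 0, -0.5, 0, 5.5, -0.5]])

```text
clock: 33.1
position: [556.4, 35.2, 35.7]
ee_rot: [-0.606, 0.796, -0.0, -0.001]
contact_force: [0.2, 0.0, -1.1]
gripper_width: 32.1
grasp_force: 59.7
```

>>> carry_out(motion=[[0, 0, 0, 0, 0, 1, -0.5], [0, 0, 0, 0, 0, 1, -0.5]])

```text
clock: 33.35
position: [556.5, 35.3, 35.6]
ee_rot: [-0.606, 0.796, -0.0, -0.001]
contact_force: [-1.5, 0.4, 5.0]
gripper_width: 32.1
grasp_force: 60.3
```

>>> carry_out(motion=[[0, 0, 0, 0, 0, 0, 0.1], [0, 0, 0, 0, 0, 0, 0.4], [0, 0, 0, 0, 0, 0, 0.5], [0, 0, 0, 0, 0, 0, 0.5]])

```text
clock: 33.85
position: [556.4, 35.2, 34.6]
ee_rot: [-0.606, 0.796, -0.0, -0.001]
contact_force: [0.6, 0.8, -0.7]
gripper_width: 64.3
grasp_force: 0.0
```

>>> carry_out(motion=[[0, 0, 0, 0, 0, -30, 0.5], [0, 0, 0, 0, 0, -70, 0.5], [0, 0, 0, 0, 0, -112, 0.5], [0, 0, 0, 0, 0, -112, 0.5], [0, 0, 0, 0, 0, -112, 0.5]])

```text
clock: 34.48
position: [555.9, 35.3, 146.3]
ee_rot: [-0.606, 0.796, 0.0, -0.001]
contact_force: [-0.3, -0.6, -0.1]
gripper_width: 63.7
grasp_force: 0.0
```

Run:
```python
from h import *
g=get_image('wrist');u,v=proj(g,[556.5,35,8]).astype(int);h=get_image('scene')
b=cv2.resize(h['color'][130:310,200:440],(400,300))
cv2.imwrite('pics/a14.png',np.hstack([cv2.resize(g['color'][v-60:v+60,u-80:u+80],(400,300),interpolation=cv2.INTER_CUBIC),b]));print(u-80,v-60)
for k,P in(('ring',[556.9,35.3,8]),('cap',[556.9,35.3,71])): print(k,(proj(g,P)-[u-80,v-60])*2.5)
```

```text
196 137
ring [199.52869954 152.51590885]
cap [199.35718657 200.72126784]
```

View pics/a14.png

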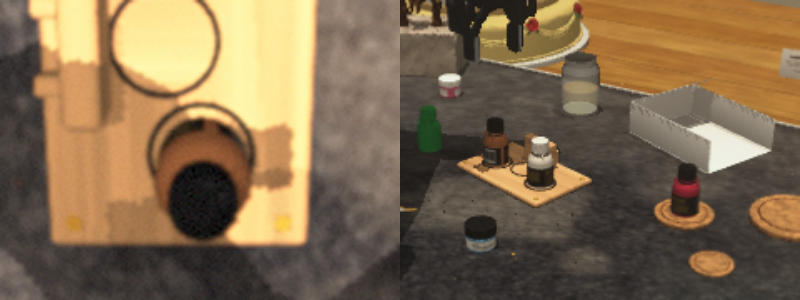

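The pictures show copper and pearl standing on their rings, copper about 1 mm off centre. Ruby stands on its coaster, and the pots, jar and green bottle are unmoved.

```bash
python3 -c "
from bench import *
print(job_done())"
```

```text
the job is handed in; nothing more can be done
None
```

The ruby bottle stands on the middle of the 76 mm cork coaster, copper and pearl are back on their own rings, each about 1 mm off centre, and the job is handed in at about 34 s on the robot's clock.

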